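Turn the pressing plate over and set it on the laminating jig

TASK

The pressing plate of the laminating jig was left cork side up, standing on its red grip. Tip it up on edge against the low side of the jig's base and over, so that it comes to rest grip up on the edge of the base, in front of the guide pins; then lift it and lower it gently and level over both guide pins until it is fully down on the wooden blank, and let go. Leave the glue bottle, the tape measure and the clamp where they are.

Things in the scene. Friction and masses are not known exactly. Their poses are not given: they have to be found in the camera images.
- caul_center (a point): the loose pressing plate: plywood 150 (its x) x 140 (its y) x 12 mm, 0.24 to 0.39 kg. The point is mid-thickness, mid-plate. Its z points out of the face with the 90 x 90 x 3 mm cork pad: up at the start, down when done. At the start the plywood is 24 to 36 mm above the bench, standing on its grip. Two 15 mm through holes lie at x = -58 and +58 mm, y = 0.
- grip (a point): centre of the plate's red grip block, 80 (x) x 46 (y) x 24 mm, in the middle of the face opposite the cork, 18 mm from caul_center; axes as caul_center. At the start the plate stands on it, so the plate's 150 mm edges overhang it by 47 mm, with 24 mm of free height under them. With the plate turned over, cork on the base's top, the grip reaches 15 to 39 mm above that top.
- wall_top (a point): middle of the top edge of the jig base's low side (the wall to tip against). The base is a fixed wooden block 220 (x) x 220 (y) x 34 mm high on the bench; the wall is its -y face. Axes are the base's: +y points level into the base (the way to push), x along the wall, z up. The plate starts on the bench on the -y side, 15 to 45 mm off the wall, up to 0.15 rad out of line.
- seat (a point): centre of the top face of the wooden blank (80 x 60 x 8 mm, fixed on the base), 42 mm above the bench, midway between the two pins, 140 mm in (+y) from the wall; axes are the base's. The base's top is bare for the first 110 mm in from the wall: the tipped-over plate lies there, overhanging the wall, level or sloping up to 32 degrees to the bench. Seated, either way round, caul_center is 9 mm above this point.
- pin_a (a point): tip of one steel guide pin, 12 mm in diameter, fixed upright on the base 58 mm to -x of the seat, tip 67 mm above the bench (25 mm above the blank); the top 5 mm taper to 5 mm across.
- pin_b (a point): tip of the other guide pin, the same, 58 mm to +x of the seat.
- glue: yellow glue bottle with orange cap, 60 mm in diameter, 165 mm tall, standing upright on the bench beside the work; origin at the centre of its underside. Leave it alone.
- tape: yellow and black tape measure, 70 x 36 x 55 mm, standing on the bench; origin at the centre of its underside. Leave it alone.
- clamp: F-clamp lying flat on the bench behind the jig: a 300 mm steel bar along its x with two blue 90 mm jaws towards its -y, about 28 mm high; origin under the middle of the bar. Leave it alone.
Not all that is in view belongs to the job. What is meant by the part that bears caul_center is not black, orange or turquoise, and is the smaller of those in its own colour.

How it is judged:
On the way, in this order (a step that is already met when the one before it is completed fails the run):
1. the plate is tipped up on edge (within 35 degrees of upright) against the jig's base (angle between caul_center's own z axis and vertical between 0.96 and 2.18 rad and contact force between caul and jig above 0.2 N), for 0.1 s.
2. the plate has gone over: it rests grip up on the base, within 42 degrees of level, not yet on the pins (angle between caul_center's own z axis and vertical above 2.4 rad and contact force between caul and jig above 0.8 N and linear speed of caul below 0.03 m/s and horizontal distance between caul_center and seat above 0.02 m), for 0.2 s.
At the end, for the whole second after the job is handed in: the plate lies grip up and level (within 3 degrees) over both guide pins, its cork fully down on the blank (within 3 mm), centred within 5 mm and in line, released and at rest; the glue bottle, tape measure and clamp are within 30 mm of where they stood (angle between caul_center's own z axis and vertical above 3.09 rad and horizontal distance between caul_center and seat below 0.005 m and z of caul_center in the frame of seat between 0.006 and 0.012 m and angle between the x axis of caul_center and the x axis of seat, either way round below 0.08 rad and linear speed of caul below 0.02 m/s and contact force between caul and the fingers below 0.05 N and distance of each of glue, tape, clamp from where it was at the start of the episode below 0.03 m); the robot touches nothing.
It fails at once if the plate forced onto the pins askew: more than 12 degrees out of level while over the pins and below their tips (horizontal distance between caul_center and seat below 0.012 m and z of caul_center in the frame of seat below 0.028 m and angle between caul_center's own z axis and vertical below 2.93 rad).
It fails at once if the plate dropped or slammed onto the pins: faster than 0.4 m/s within 20 mm of its place (horizontal distance between caul_center and seat below 0.02 m and linear speed of caul above 0.4 m/s).
It fails at once if glue bottle knocked over or pushed more than 30 mm (distance of glue from where it was at the start of the episode above 0.03 m or angle between glue's own z axis and vertical above 0.4 rad).
It fails at once if tape measure knocked over or pushed more than 30 mm (distance of tape from where it was at the start of the episode above 0.03 m or angle between tape's own z axis and vertical above 0.4 rad).
It fails at once if clamp pushed more than 30 mm (distance of clamp from where it was at the start of the episode above 0.03 m).
It also fails if it takes over 64 s, if anything falls off the work surface, if the arm or the gripper's body presses on something with over 40 N, if the wrist force passes 120 N, or if a joint passes its speed limit or range.

ROBOT

A 7-joint arm with a two-finger parallel gripper is mounted at the origin on the work surface. World frame = base frame: x ahead of the robot, y to its left, z up, the work surface at z = 0. Lengths are in m, angles in rad, forces in N, time in s.
With the tool pointing down it reaches from about 0.425 to 0.95 m from the base axis. Payload 4.7 kg.
Tool frame: the origin (TCP) lies at the very end of the fingers, on their centre line; the grasp point (between the pads) lies 19 mm behind it (arm.grip_point_offset is the distance from the TCP to the grasp point, in m); z points along the fingers, y is the line along which they close (so a half turn about z gives the same grasp; the last joint's range is limited). The gripper opens to 87 mm and grips with 3 to 60 N. Pads are 19 mm wide; open, the fingers measure 117 mm over their backs; the gripper's body (75 mm by 190 mm) begins 51 mm behind the grasp point.
Start: joints at [1.283, 0.469, -0.049, 1.532, 0.024, 1.141, -0.082], TCP at [0.173, -0.653, 0.223] pointing down, gripper open.
Joint ranges: [-2.59, 2.59], [-0.33, 1.99], [-1.39, 1.29], [0.1, 2.45], [-1.04, 4.18], [0.21, 1.99], [-2.66, 2.66]. Speed limits (rad/s): [2.57, 2.57, 3.14, 3.14, 3.14, 3.14, 3.14].

INTERFACE

Orientations are given as a unit quaternion [x, y, z, w].
In Python, from rig import read_state, imaging, workorder, arm gives the robot as it stands. The module is installed in compiled form; this text tells all that it offers.
- The arm moves only by the tool drive_tool, never from a script. Its arguments are lists of equal length, an entry for each row: "delta_pos": the shift along the tool's x, y, z normalised to -1 to 1, where 1 is 100 cm, a list of three; "turn": the turn, a rotation vector about the tool's x, y, z normalised to -1 to 1, where 1 is 45 degrees, a list of three; "grip": the finger opening in mm, from 0 to 87. A call has 1 to 8 rows; each row is the pose to reach, as a shift and turn from the pose commanded when the call began, along the tool's axes at that moment; what a row does not reach only later rows make up. A row lasts 1/8 s, in which the tool goes at most 62.5 mm and 10.7 degrees, less where a joint would pass 70% of its speed; a pose out of reach is approached as far as the arm can. A call with a number of a shift or a turn outside -1 to 1 is refused whole. A call with a gripper value outside its range is refused whole. The fingers move at their own pace and stop on an object; the grip force is fixed at half the most. Time passes only in rows, so rows that repeat a pose let the fingers close. It gives the time, the measured TCP pose, the force, the opening and the grip force at its end, in the units of the state.
- read_state(): the state, without advancing time (a new reading comes with each control period).
- imaging.capture(name): name is "scene" or "top"; returns a dict with "pixels" (420x560x3 uint8, blue, green, red), "vfov" (degrees; the focal length in pixels is half the picture's height over the tangent of half this angle, whatever the lens; pixels are square), "cx", "cy" (the principal point, pixels), "k1" (the pictures are not rectified: a ray, as slopes to the right and down, at radius r is drawn at 1 + k1 r^2 times it, then the intrinsics apply), "view" (4x4, takes a point from world to camera coordinates). Camera axes: x right, y down, z forward; pixel columns grow to the right and rows downward; lengths in m; the calibration is good to about 2 mm. A picture is of the moment at which its call begins. There is no depth.
- workorder.job_done(): hands the job in; it is judged then, once.
The state is a dict: "time": time; "joint_pos": joint angles; "joint_vel": joint speeds; "joint_efforts": joint torques, N m; "position": TCP position; "tool_rot": TCP orientation; "force": force on the tool from outside, world axes, zero at the start; "torque": the same for the moment, N m; "grip_width": finger opening in m; "finger_force": force on a finger pad.
Only numpy, scipy, OpenCV 4.12 (cv2) and the standard library are available. Lean on these libraries where they do the work, as an engineer would, in place of code of your own. Each camera call takes 0.05 s, during which the arm holds its last target. There are 200 camera calls.

## Working session

There is one attempt and no reset: what is moved stays moved. The work goes in short steps, Python scripts to look and compute and a tool call to move; the robot and the scene stay as the last step left them, time stands still between calls to the robot, and variables do not carry over. Pictures are saved under pics/ and viewed, at most 10 in all, crops included, and the job is handed in when it is done.

Besides the shell and the picture viewer there is one more tool, called after "Emit:" as name(argument=value, ...) on one line, values as JSON. drive_tool: Moves the arm, as the interface text tells. Its arguments: {"type":"object","properties":{"delta_pos":{"type":"array"},"turn":{"type":"array"},"grip":{"type":"array"}},"required":["delta_pos","turn","grip"]}

```bash
mkdir -p pics; ls
python3 - <<'E'
from rig import read_state, imaging, arm
import cv2, numpy as np
s=read_state(); print({k:np.round(v,3) for k,v in s.items()}); print(arm.grip_point_offset)
for n in ("scene","top"):
    c=imaging.capture(n); cv2.imwrite(f"pics/{n}0.png",c["pixels"]); print(n,c["vfov"],c["cx"],c["cy"],c["k1"],np.round(c["view"],3).tolist())
E
```

```text
pics
{'time': np.float64(0.0), 'joint_pos': array([ 1.283,  0.469, -0.049,  1.534,  0.024,  1.141, -0.082]), 'joint_vel': array([ 0.001,  0.001, -0.001,  0.   ,  0.   , -0.   , -0.   ]), 'joint_efforts': array([ 0.0000e+00, -5.0798e+01, -8.1000e-02, -2.3616e+01, -6.1000e-02,
        3.8000e-02,  0.0000e+00]), 'position': array([ 0.173, -0.652,  0.222]), 'tool_rot': array([ 0.992,  0.129, -0.   , -0.001]), 'force': array([-0.528, -0.431,  0.165]), 'torque': array([-0.059,  0.033, -0.005]), 'finger_force': np.float64(0.0), 'grip_width': np.float64(0.087)}
0.0187
scene 46.24620539272715 290.37168786341505 213.8109563054739 -0.14347312126080114 [[0.165, 0.986, 0.018, 0.001], [0.731, -0.11, -0.673, -0.367], [-0.662, 0.124, -0.739, 1.77], [0.0, 0.0, 0.0, 1.0]]
top 55.99224030780064 284.54752178763476 213.65905959472607 -0.07822222328619235 [[0.079, -0.997, 0.006, -0.144], [-0.975, -0.079, -0.208, 0.535], [0.208, 0.01, -0.978, 0.898], [0.0, 0.0, 0.0, 1.0]]
```

View pics/scene0.png

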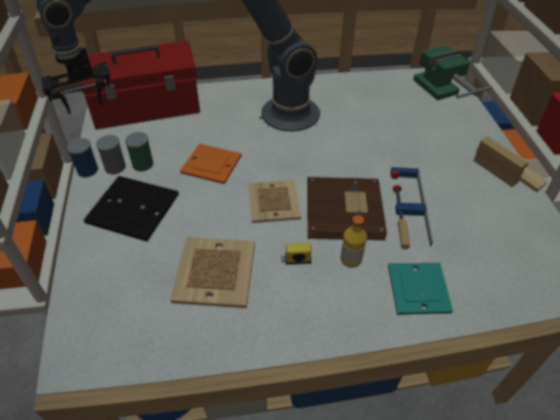

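View pics/top0.png

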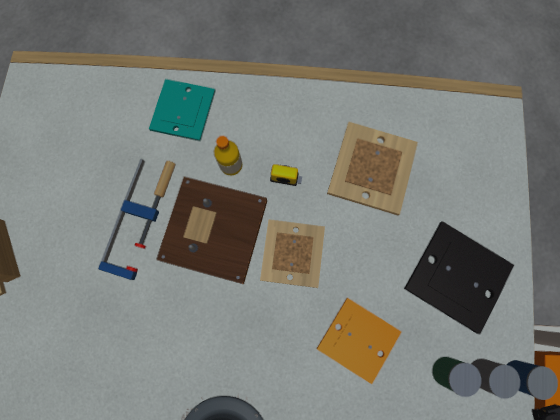

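The scene shows the small plywood plate, cork up, at top-view (293,253). The base is at (212,230), with pins near (207,201) and (192,247), the glue at (227,155) and the tape at (285,174). The larger plywood plate at (373,168) is a decoy.

```bash
cat > h.py <<'E'
from rig import read_state, imaging, workorder, arm
import cv2, numpy as np
from scipy.spatial.transform import Rotation as R
def K(c):
    f=c["pixels"].shape[0]/2/np.tan(np.radians(c["vfov"])/2); return np.array([[f,0,c["cx"]],[0,f,c["cy"]],[0,0,1]])
def dist(c): return np.array([c["k1"],0,0,0,0.])
def ray(c,px):
    n=cv2.undistortPointsIter(np.float64(px).reshape(-1,1,2),K(c),dist(c),None,None,(3,50,1e-10)).reshape(-1,2)
    V=np.array(c["view"]); d=np.c_[n,np.ones(len(n))]@V[:3,:3]; return -V[:3,:3].T@V[:3,3],d
def onplane(c,px,z):
    o,d=ray(c,px); return o+d*((z-o[2])/d[:,2])[:,None]
def proj(c,P):
    V=np.array(c["view"]); return cv2.projectPoints(np.float64(P).reshape(-1,1,3),cv2.Rodrigues(V[:3,:3])[0],V[:3,3],K(c),dist(c))[0].reshape(-1,2)
def save(c,name,box=None,k=1):
    p=c["pixels"]
    if box: p=p[box[1]:box[3],box[0]:box[2]]
    cv2.imwrite(f"pics/{name}.png",cv2.resize(p,None,fx=k,fy=k,interpolation=cv2.INTER_CUBIC))
E
python3 - <<'E'
from h import *
c=imaging.capture("top"); c2=imaging.capture("scene")
print([c["pixels"][y,x].tolist() for x,y in [(270,260),(293,253),(230,250),(200,225),(330,270),(345,180)]])
hsv=cv2.cvtColor(c["pixels"],cv2.COLOR_BGR2HSV); b=c["pixels"].astype(int)
sat=b[...,2]-b[...,0]
def quad(mask,seed,name):
    n,l,st,ce=cv2.connectedComponentsWithStats(mask.astype(np.uint8))
    k=l[seed[1],seed[0]]; cn=max(cv2.findContours((l==k).astype(np.uint8),0,1)[0],key=cv2.contourArea)
    r=cv2.minAreaRect(cn); q=cv2.approxPolyDP(cv2.convexHull(cn),6,True).reshape(-1,2)
    print(name,cv2.contourArea(cn),r); return q
q=quad((sat>25)&(b.sum(2)>230),(270,260),"plate"); P=onplane(c,q,.036); print(q.tolist(),P.round(3).tolist(),np.linalg.norm(P-np.roll(P,1,0),axis=1),P.mean(0))
q=quad((b.sum(2)<200),(230,250),"base"); P=onplane(c,q,.034); print(q.tolist(),P.round(3).tolist(),np.linalg.norm(P-np.roll(P,1,0),axis=1),P.mean(0))
save(c,"crop0",(150,130,350,300),4)
E
```

```text
[[103, 137, 157], [60, 86, 112], [32, 44, 67], [80, 113, 133], [148, 149, 142], [63, 91, 117]]
plate 3457.0 ((292.5312194824219, 253.13307189941406), (58.418907165527344, 61.8741340637207), 7.352379322052002)
[[269, 219], [324, 226], [317, 287], [260, 280]] [[0.533, -0.063, 0.036], [0.526, -0.199, 0.036], [0.377, -0.191, 0.036], [0.383, -0.055, 0.036]] [0.15001432 0.1363206  0.14909386 0.13703633] [ 0.45484423 -0.12706198  0.036     ]
base 7594.5 ((211.98687744140625, 228.82444763183594), (90.30870056152344, 88.59396362304688), 15.708637237548828)
[[184, 177], [266, 198], [243, 283], [157, 259]] [[0.624, 0.161, 0.034], [0.586, -0.051, 0.034], [0.373, -0.015, 0.034], [0.412, 0.2, 0.034]] [0.21511115 0.21567906 0.21617928 0.21837616] [0.49867795 0.07409226 0.034     ]
```

View pics/crop0.png

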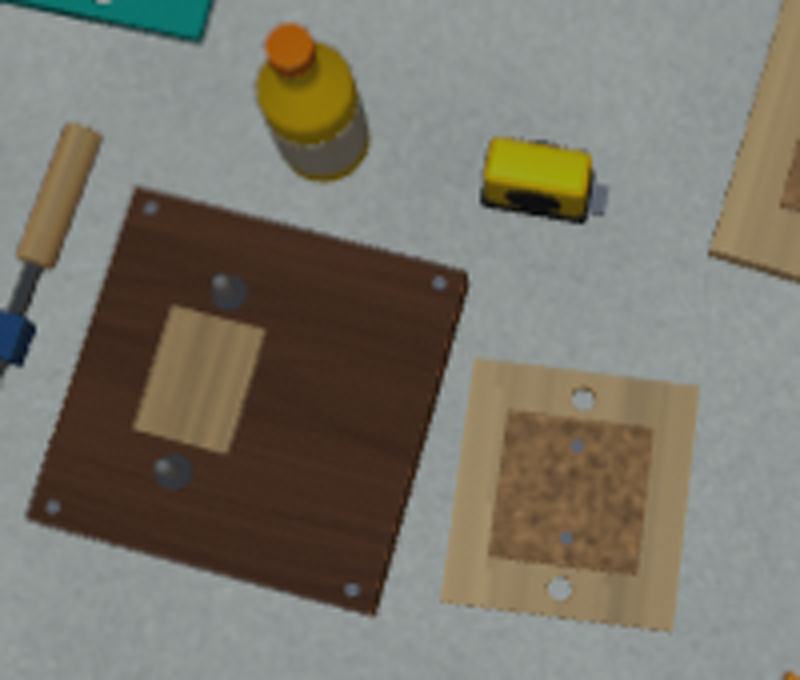

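The crop shows the wall edge running from (267,198) to (244,284), full-image pixels. The blank's centre is near (200,225), and the plate is about 0.12 rad out of line with the wall. My plan is to push it flush with open fingers tilted 45°, hook under the outer edge, lift, and tip it over.

```bash
cat >> h.py <<'E'
YAW=-0.172
def axes(yaw=YAW): return np.array([np.cos(yaw),np.sin(yaw),0]),np.array([-np.sin(yaw),np.cos(yaw),0])
def tilt(al,yaw=YAW):  # fingers spread along base x, pointing +y, al below level
    ex,u=axes(yaw); z=np.cos(al)*u-np.sin(al)*np.array([0,0,1]); return np.c_[np.cross(ex,z),ex,z]
def rel(p,Rt,s=None):
    s=s or read_state(); R0=R.from_quat(s["tool_rot"]).as_matrix()
    d=R0.T@(np.array(p)-s["position"]); w=R.from_matrix(R0.T@Rt).as_rotvec()/(np.pi/4)
    print("dpos",d.round(4).tolist(),"turn",w.round(3).tolist())
E
python3 - <<'E'
from h import *
c=imaging.capture("top"); off=np.array([149.6,129.6])
f=lambda L:np.array(L)/4+off
B=onplane(c,f([(137,187),(468,272),(376,615),(27,519)]),.034); print("base",B.round(4).tolist(),B.mean(0).round(4),np.linalg.norm(B-np.roll(B,1,0),axis=1).round(3))
e=[(B[0]-B[3]),(B[1]-B[2])]; print("yaw from x edges",[np.arctan2(v[1],v[0]).round(4) for v in e],"from y edges",[np.arctan2(v[1],v[0]).round(4)-np.pi/2 for v in (B[0]-B[1],B[3]-B[2])])
ex,u=axes(); print("wall mid",(B[1]+B[2])/2,"seat from base",B.mean(0)+.03*u)
print("seat from blank",onplane(c,f([(172,305),(265,328),(228,455),(133,430)]).mean(0),.042))
print("pin tips",onplane(c,f([(224,285),(170,467)]),.067))
print("glue",onplane(c,[(235,170)],0.0),"tape",onplane(c,[(285,181)],.0), "cam",ray(c,[(1,1)])[0])
print("plate c by holes",onplane(c,f([(583,399),(560,589)]),.036))
rel([.42,-.33,.15],tilt(np.pi/2))
rel([.42,-.33,.15],tilt(np.pi/4))
E
```

```text
base [[0.6256, 0.1621, 0.034], [0.587, -0.0522, 0.034], [0.372, -0.016, 0.034], [0.4113, 0.2017, 0.034]] [0.499  0.0739 0.034 ] [0.218 0.218 0.218 0.221]
yaw from x edges [np.float64(-0.183), np.float64(-0.1669)] from y edges [np.float64(-0.1781963267948965), np.float64(-0.17859632679489645)]
wall mid [ 0.47948131 -0.03412685  0.034     ] seat from base [0.50409653 0.103445   0.034     ]
seat from blank [[0.50430738 0.1050003  0.042     ]]
pin tips [[0.55884791 0.09170765 0.067     ]
 [0.44669205 0.1103591  0.067     ]]
glue [[0.66336479 0.03929963 0.        ]] tape [[ 6.43892913e-01 -9.40498184e-02  1.11022302e-16]] cam [ 0.34680501 -0.11008091  0.99016028]
plate c by holes [[ 0.51225781 -0.12963929  0.036     ]
 [ 0.39615825 -0.1244488   0.036     ]]
dpos [0.3215, -0.2482, 0.0723] turn [-0.001, -0.001, -1.451]
dpos [0.3215, -0.2482, 0.0723] turn [0.568, 0.887, -1.373]
```

Emit:
drive_tool(delta_pos=[[0.06,-0.05,0],[0.12,-0.1,0],[0.18,-0.14,0],[0.24,-0.19,0],[0.32,-0.25,0.02],[0.32,-0.25,0.02],[0.32,-0.25,0.02],[0.32,-0.25,0.02]], turn=[[0,0,-0.2],[0,0,-0.4],[0,0,-0.6],[0,0,-0.8],[0,0,-1],[0,0,-1],[0,0,-1],[0,0,-1]], grip=[87,87,87,87,87,87,87,87])

```text
time: 1.25
position: [0.4199, -0.326, 0.2025]
tool_rot: [0.865, 0.501, 0.0, -0.0]
force: [-0.7, -0.5, 0.2]
grip_width: 0.087
finger_force: 0.0
```

Run:
```python
from h import *
s=read_state(); print(s["joint_pos"].round(2),s["position"].round(3))
rel([.42,-.33,.15],tilt(np.pi/4))
```

```text
[ 0.89  0.28 -0.37  1.88  0.12  1.   -0.05] [ 0.42  -0.326  0.202]
dpos [-0.0035, 0.0021, 0.0525] turn [0.174, 0.988, -0.42]
```

Emit:
drive_tool(delta_pos=[[0,0,0],[0,0,0],[0,0,0],[0,0,0],[0,0,0],[0,0,0],[0,0,0],[0,0,0]], turn=[[0.04,0.2,-0.08],[0.07,0.4,-0.17],[0.1,0.6,-0.25],[0.14,0.8,-0.34],[0.17,0.99,-0.42],[0.17,0.99,-0.42],[0.17,0.99,-0.42],[0.17,0.99,-0.42]], grip=[87,87,87,87,87,87,87,87])

```text
time: 2.25
position: [0.4187, -0.328, 0.2039]
tool_rot: [0.709, 0.594, 0.294, -0.243]
force: [0.3, 0.5, 0.6]
grip_width: 0.087
finger_force: 0.0
```

Run:
```python
from h import *
s=read_state(); print(s["joint_pos"].round(2),s["position"].round(3))
ex,u=axes(-.177)
c=np.array([.4545,-.127,0]); p=c-u*.115; p[2]=.012
rel(p+[0,0,.08],tilt(np.pi/4,-.177)); rel(p,tilt(np.pi/4,-.177)); print(p)
```

```text
[ 1.25  0.61 -0.52  1.64 -0.35  1.42  0.71] [ 0.419 -0.328  0.204]
dpos [-0.0157, -0.0007, 0.1423] turn [0.005, 0.004, 0.003]
dpos [-0.072, -0.001, 0.199] turn [0.005, 0.004, 0.003]
[ 0.43425112 -0.24020328  0.012     ]
```

Emit:
drive_tool(delta_pos=[[-0.015,0,0.04],[-0.03,0,0.08],[-0.045,0,0.12],[-0.06,0,0.16],[-0.072,-0.001,0.199],[-0.072,-0.001,0.199],[-0.072,-0.001,0.199],[-0.072,-0.001,0.199]], turn=[[0,0,0],[0,0,0],[0,0,0],[0,0,0],[0,0,0],[0,0,0],[0,0,0],[0,0,0]], grip=[87,87,87,87,87,87,87,87])

```text
time: 3.25
position: [0.4346, -0.2422, 0.0123]
tool_rot: [0.709, 0.593, 0.294, -0.242]
force: [1.0, 0.2, 0.0]
grip_width: 0.0867
finger_force: 0.0
```

Run:
```python
from h import *
s=read_state(); print(s["joint_pos"].round(2),s["position"].round(3),s["force"].round(1))
ex,u=axes(-.177)
rel(s["position"]+u*.1,R.from_quat(s["tool_rot"]).as_matrix())
w=np.array([.4795,-.0341,0]); print("dist to wall",(w-s["position"])@u)
c=imaging.capture("top"); save(c,"a1",(150,130,350,300),4)
```

```text
[ 1.16  0.82 -0.51  1.86 -0.35  1.    0.79] [ 0.435 -0.242  0.012] [1.  0.2 0. ]
dpos [0.0709, -0.0004, 0.0705] turn [0.0, 0.0, 0.0]
dist to wall 0.21278212335487084
```

View pics/a1.png

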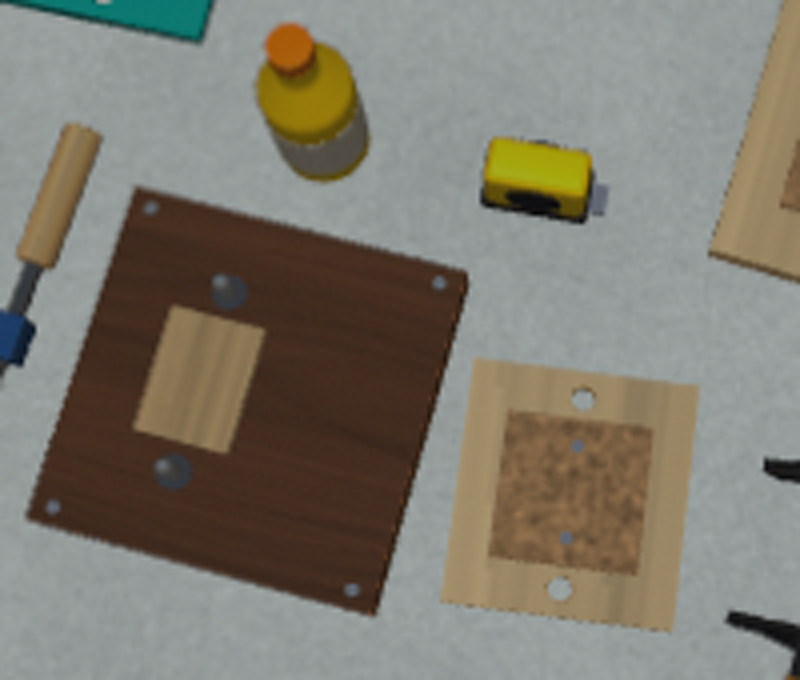

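The fingers sit just behind the plate's outer edge, with tips at crop (770,465) and (730,618), and the spread is centred on the plate. Next I push flush to the wall.

Emit:
drive_tool(delta_pos=[[0.01,0,0.01],[0.02,0,0.02],[0.027,0,0.027],[0.034,0,0.034],[0.039,0,0.039],[0.044,0,0.044],[0.048,0,0.048],[0.05,0,0.05]], turn=[[0,0,0],[0,0,0],[0,0,0],[0,0,0],[0,0,0],[0,0,0],[0,0,0],[0,0,0]], grip=[87,87,87,87,87,87,87,87])

```text
time: 4.3
position: [0.4466, -0.1707, 0.0109]
tool_rot: [0.709, 0.592, 0.295, -0.244]
force: [-0.7, -1.1, 0.3]
grip_width: 0.0873
finger_force: 0.4
```

Run:
```python
from h import *
s=read_state(); print(s["joint_pos"].round(2),s["position"].round(3),s["force"].round(1))
ex,u=axes(-.177)
w=np.array([.4795,-.0341,0]); print("dist to wall",(w-s["position"])@u)
c=imaging.capture("top"); save(c,"a2",(150,130,350,300),4)
```

```text
[ 1.11  0.8  -0.56  1.96 -0.4   0.88  0.76] [ 0.447 -0.171  0.011] [-0.7 -1.1  0.3]
dist to wall 0.14031502907104162
```

View pics/a2.png

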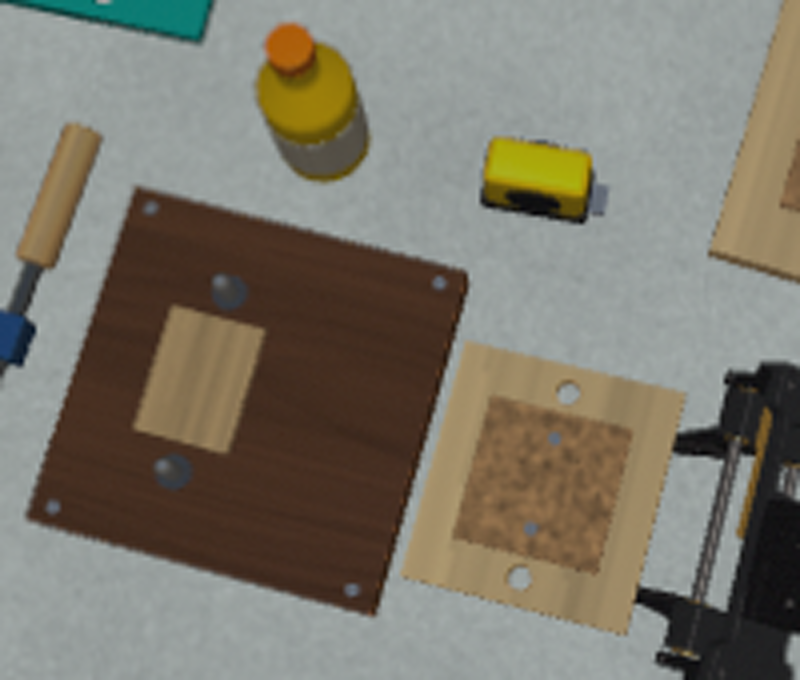

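The plate is now parallel to the wall with about a 10 mm gap, its wall-side edge running from crop (467,342) to (403,578), and the fingertips are under the outer edge. Tipping needs roughly that gap, so I lift now.

Emit:
drive_tool(delta_pos=[[0.005,0,-0.002],[0.01,0,-0.004],[0.02,0,-0.0085],[0.0325,0,-0.011],[0.0445,0,-0.0135],[0.065,0,-0.0185],[0.0855,0,-0.022],[0.0855,0,-0.022]], turn=[[0,0,0],[0,0,0],[0,0,0],[0,0,0],[0,0,0],[0,0,0],[0,0,0],[0,0,0]], grip=[87,87,87,87,87,87,87,87])

```text
time: 5.35
position: [0.4548, -0.1256, 0.0885]
tool_rot: [0.708, 0.594, 0.295, -0.243]
force: [-0.6, -0.6, -0.5]
grip_width: 0.0868
finger_force: 0.4
```

Run:
```python
from h import *
s=read_state(); print(s["joint_pos"].round(2),s["position"].round(3),s["force"].round(1))
ex,u=axes(-.177)
w=np.array([.4795,-.0341,0]); print("dist to wall",(w-s["position"])@u)
a=imaging.capture("scene"); b=imaging.capture("top")
im=np.hstack([cv2.resize(a["pixels"][120:280,220:420],None,fx=2,fy=2),cv2.resize(b["pixels"][150:310,150:350],None,fx=2,fy=2)]); cv2.imwrite("pics/a3.png",im)
```

```text
[ 1.09  0.65 -0.63  2.01 -0.47  0.93  0.69] [ 0.455 -0.126  0.088] [-0.6 -0.6 -0.5]
dist to wall 0.09443057196625784
```

View pics/a3.png

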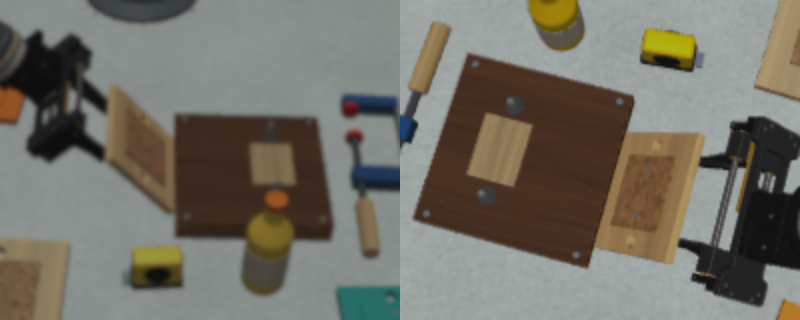

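Both views show the plate tilted about 45° with its lower edge at the wall and the fingertips under its outer edge. I continue up to near vertical.

Emit:
drive_tool(delta_pos=[[0.012,0,0],[0.0285,0,0.003],[0.0445,0,0.0085],[0.057,0,0.014],[0.0685,0,0.022],[0.077,0,0.029],[0.077,0,0.029],[0.077,0,0.029]], turn=[[0,0,0],[0,0,0],[0,0,0],[0,0,0],[0,0,0],[0,0,0],[0,0,0],[0,0,0]], grip=[87,87,87,87,87,87,87,87])

```text
time: 6.45
position: [0.4675, -0.0534, 0.1206]
tool_rot: [0.709, 0.592, 0.294, -0.244]
force: [-0.2, -1.1, -0.2]
grip_width: 0.0867
finger_force: 0.0
```

Run:
```python
from h import *
s=read_state(); print(s["joint_pos"].round(2),s["position"].round(3),s["force"].round(1))
ex,u=axes(-.177)
w=np.array([.4795,-.0341,0]); print("dist to wall",(w-s["position"])@u)
a=imaging.capture("scene"); b=imaging.capture("top")
im=np.hstack([cv2.resize(a["pixels"][120:280,220:420],None,fx=2,fy=2),cv2.resize(b["pixels"][150:310,150:350],None,fx=2,fy=2)]); cv2.imwrite("pics/a4.png",im)
```

```text
[ 1.03  0.57 -0.69  2.06 -0.55  0.88  0.61] [ 0.468 -0.053  0.121] [-0.2 -1.1 -0.2]
dist to wall 0.021073744284414477
```

View pics/a4.png

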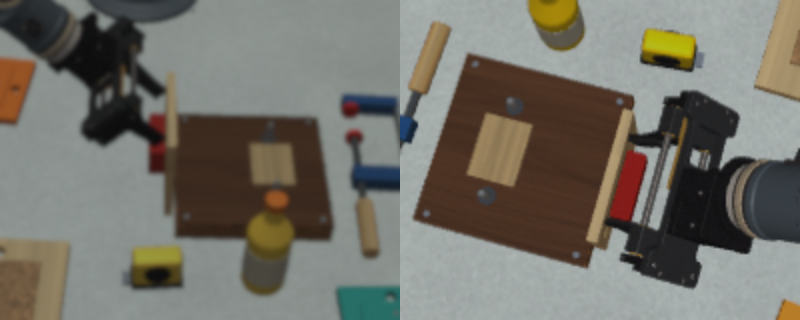

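The plate stands upright against the wall with the grip facing the fingers. I push it slowly over.

Emit:
drive_tool(delta_pos=[[0.003,0,0.003],[0.006,0,0.006],[0.009,0,0.009],[0.012,0,0.012],[0.015,0,0.015],[0.018,0,0.018],[0.02,0,0.02],[0.022,0,0.022]], turn=[[0,0,0],[0,0,0],[0,0,0],[0,0,0],[0,0,0],[0,0,0],[0,0,0],[0,0,0]], grip=[87,87,87,87,87,87,87,87])

```text
time: 7.55
position: [0.4731, -0.0222, 0.1208]
tool_rot: [0.709, 0.593, 0.295, -0.244]
force: [-0.5, -0.3, 0.6]
grip_width: 0.0871
finger_force: 0.1
```

Emit:
drive_tool(delta_pos=[[0.002,0,0.002],[0.004,0,0.004],[0.006,0,0.006],[0.009,0,0.009],[0.012,0,0.012],[0.015,0,0.015],[0.015,0,0.015],[0.015,0,0.015]], turn=[[0,0,0],[0,0,0],[0,0,0],[0,0,0],[0,0,0],[0,0,0],[0,0,0],[0,0,0]], grip=[87,87,87,87,87,87,87,87])

```text
time: 8.55
position: [0.4769, -0.0016, 0.1208]
tool_rot: [0.709, 0.592, 0.294, -0.244]
force: [-0.5, -1.1, 0.5]
grip_width: 0.0866
finger_force: 0.0
```

Run:
```python
from h import *
s=read_state(); print(s["joint_pos"].round(2),s["position"].round(3),s["force"].round(1))
ex,u=axes(-.177)
w=np.array([.4795,-.0341,0]); print("dist to wall",(w-s["position"])@u)
a=imaging.capture("scene"); b=imaging.capture("top")
im=np.hstack([cv2.resize(a["pixels"][120:280,220:420],None,fx=2,fy=2),cv2.resize(b["pixels"][150:310,150:350],None,fx=2,fy=2)]); cv2.imwrite("pics/a5.png",im)
```

```text
[ 0.96  0.56 -0.73  2.1  -0.6   0.8   0.58] [ 0.477 -0.002  0.121] [-0.5 -1.1  0.5]
dist to wall -0.0315302364047864
```

View pics/a5.png

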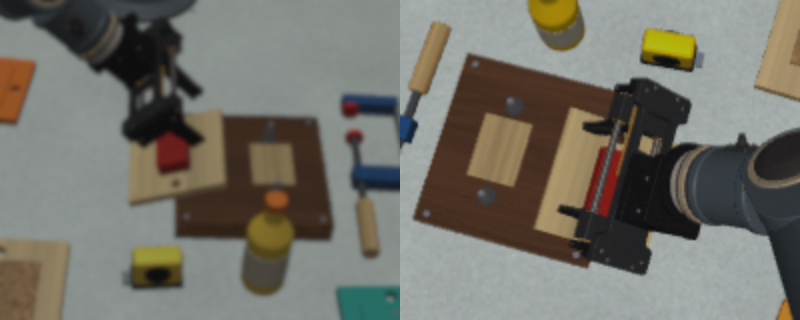

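The plate has gone over and lies grip up, seemingly level, on the base. I back off, bring the tool vertical and look.

Emit:
drive_tool(delta_pos=[[0,0,-0.03],[0,0,-0.07],[0,0,-0.12],[0.02,0,-0.17],[0.04,0,-0.21],[0.04,0,-0.21],[0.04,0,-0.21],[0.04,0,-0.21]], turn=[[0,0,0],[0,0,0],[0,-0.1,0],[0,-0.3,0],[0,-0.5,0],[0,-0.7,0],[0,-0.9,0],[0,-1,0]], grip=[87,87,87,87,87,87,87,87])

```text
time: 9.65
position: [0.4552, -0.1179, 0.2986]
tool_rot: [0.767, 0.642, 0.0, 0.003]
force: [-0.7, -0.2, -0.4]
grip_width: 0.0871
finger_force: 0.0
```

Run:
```python
from h import *
s=read_state(); print(s["joint_pos"].round(2),s["position"].round(3),s["force"].round(1),R.from_quat(s["tool_rot"]).as_matrix().round(2).tolist())
a=imaging.capture("scene"); b=imaging.capture("top")
np.savez("cap.npz",a=a["pixels"],b=b["pixels"])
im=np.hstack([cv2.resize(a["pixels"][140:260,260:400],None,fx=2.85,fy=2.85),cv2.resize(b["pixels"][170:290,150:290],None,fx=2.85,fy=2.85)]); cv2.imwrite("pics/a6.png",im)
```

```text
[ 0.79  0.11 -0.68  1.87  0.08  1.18 -0.09] [ 0.455 -0.118  0.299] [-0.7 -0.2 -0.4] [[0.18, 0.98, 0.0], [0.98, -0.18, -0.0], [-0.0, 0.0, -1.0]]
```

View pics/a6.png

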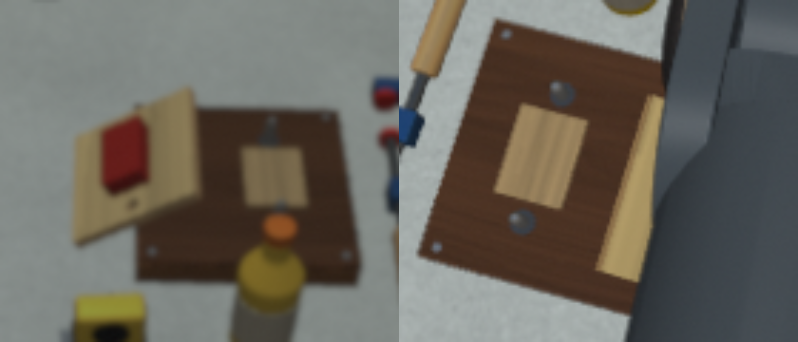

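In the scene view the plate slopes, with its inner edge raised at crop (190,90)–(200,195) and the red grip up. The arm hides the top view, so I move it aside while turning the wrist.

Emit:
drive_tool(delta_pos=[[-0.05,0,0],[-0.1,0,0],[-0.15,0,0],[-0.2,0,0],[-0.25,0,0],[-0.25,0,0],[-0.25,0,0]], turn=[[0,0,-0.2],[0,0,-0.4],[0,0,-0.6],[0,0,-0.8],[0,0,-1],[0,0,-1],[0,0,-1]], grip=[87,87,87,87,87,87,87])

```text
time: 10.62
position: [0.4097, -0.3656, 0.2971]
tool_rot: [0.465, 0.885, 0.001, 0.001]
force: [0.9, 0.9, -0.2]
grip_width: 0.0868
finger_force: 0.0
```

```bash
cat >> h.py <<'E'
def comp(mask,near):
    n,l,st,ce=cv2.connectedComponentsWithStats(mask.astype(np.uint8))
    ok=[k for k in range(1,n) if st[k,4]>60]; k=min(ok,key=lambda k:np.linalg.norm(ce[k]-near))
    cn=max(cv2.findContours((l==k).astype(np.uint8),0,cv2.CHAIN_APPROX_NONE)[0],key=cv2.contourArea)
    return ce[k],st[k,4],cv2.convexHull(cn)
def poly(h,eps): return cv2.approxPolyDP(h,eps,True).reshape(-1,2)
def masks(c):
    b=c["pixels"].astype(int); B,G,Rr=b[...,0],b[...,1],b[...,2]
    return (Rr-G>45)&(Rr-B>45), (Rr-B>25)&(G-B>10)&(b.sum(2)>230)&(Rr-G<45)
E
python3 - <<'E'
from h import *
s=read_state(); print(s["joint_pos"].round(2),s["position"].round(3))
a=imaging.capture("scene"); b=imaging.capture("top")
np.savez("cap.npz",a=a["pixels"],b=b["pixels"])
P=np.array([.47,-.01,.06])
for c in (b,a):
    r,w=masks(c); 
    for m in (r,w):
        ce,ar,h=comp(m,proj(c,P)[0]); print(ce.round(1),ar,poly(h,2.5).tolist())
E
```

```text
[ 1.13  0.25 -0.58  1.71  0.14  1.22  1.12] [ 0.41  -0.366  0.297]
[257.7 242.1] 692 [[252, 225], [271, 229], [263, 260], [244, 255]]
[251.6 241.9] 2629 [[239, 203], [286, 222], [271, 279], [219, 264]]
[303.1 192.9] 295 [[308, 181], [311, 200], [297, 204], [296, 187]]
[308.1 198.3] 1226 [[326, 171], [329, 206], [286, 224], [286, 189]]
```

```bash
cat >> h.py <<'E'
def tri(c1,p1,c2,p2):
    out=[]
    for x,y in zip(p1,p2):
        o1,d1=ray(c1,[x]);o2,d2=ray(c2,[y]);d1=d1[0]/np.linalg.norm(d1);d2=d2[0]/np.linalg.norm(d2)
        t=np.linalg.lstsq(np.c_[d1,-d2],o2-o1,rcond=None)[0]; A,B=o1+t[0]*d1,o2+t[1]*d2; out.append(np.r_[(A+B)/2,np.linalg.norm(A-B)])
    return np.array(out)
E
python3 - <<'E'
from h import *
a=imaging.capture("scene"); b=imaging.capture("top")
T=tri(b,[(239,203),(286,222),(271,279),(219,264)],a,[(329,206),(286,224),(286,189),(326,171)]); print(T.round(4)); 
P=T[:,:3]; print("sides",np.linalg.norm(P-np.roll(P,1,0),axis=1).round(3)); print("cen",P.mean(0).round(4))
ex,u=axes(-.177); w=np.array([.4795,-.0341,0])
y=(P[0]+P[3]-P[1]-P[2])/2; x=(P[0]+P[1]-P[2]-P[3])/2
print("slope",np.degrees(np.arctan2(y[2],y@u)),"xslope",np.degrees(np.arctan2(x[2],np.linalg.norm(x[:2]))),"yaw x",np.arctan2(x[1],x[0]),"d from wall",((P-w)@u).round(3),"along",((P-w)@ex).round(3))
G=tri(b,[(271,229),(263,260),(252,225),(244,255)],a,[(297,204),(296,187),(311,200),(308,181)]);print(G.round(4)); print(((G[:,:3]-w)@u).round(4))
E
```

```text
[[ 5.555e-01  9.800e-03  8.780e-02  3.600e-03]
 [ 5.341e-01 -1.040e-01  8.700e-03  2.500e-03]
 [ 3.890e-01 -7.940e-02  2.700e-03  2.000e-04]
 [ 4.095e-01  3.790e-02  8.090e-02  4.300e-03]]
sides [0.149 0.14  0.147 0.142]
cen [ 0.472  -0.0339  0.045 ]
slope 33.81703156304646 xslope 2.5108251552422263 yaw x -0.17903048859335483 d from wall [ 0.057 -0.059 -0.061  0.059] along [ 0.067  0.066 -0.081 -0.082]
[[ 0.5053 -0.0691  0.0558  0.0038]
 [ 0.4302 -0.0574  0.0482  0.0014]
 [ 0.5085 -0.027   0.0692  0.0024]
 [ 0.4354 -0.0186  0.0727  0.0085]]
[-0.0299 -0.0316  0.0121  0.0075]
```

```bash
cat >> h.py <<'E'
def gr(th,yaw=-.178):
    ex,u=axes(yaw); k=np.array([0,0,1]); z=u*np.sin(th)-k*np.cos(th); y=u*np.cos(th)+k*np.sin(th); return np.c_[np.cross(y,z),y,z]
E
python3 - <<'E'
from h import *
b=imaging.capture("top")
g=onplane(b,[(257.6,242.2)],.0575)[0]; ex,u=axes(-.178); w=np.array([.4795,-.0341,0]); print("grip",g.round(4),(g-w)@u,(g-w)@ex)
Rt=gr(np.radians(32.5)); print(Rt.round(2).tolist())
t=g+.006*Rt[:,2]; print("tcp target",t); rel(t-.10*Rt[:,2],Rt)
E
```

```text
grip [ 0.4704 -0.042   0.0575] -0.009380587170944286 -0.0075561130152845615
[[-0.98, 0.15, 0.1], [0.18, 0.83, 0.53], [0.0, 0.54, -0.84]]
tcp target [ 0.47097314 -0.03882161  0.05243965]
dpos [0.1954, 0.1971, 0.161] turn [-0.683, 0.287, -0.971]
```

Emit:
drive_tool(delta_pos=[[0.04,0.04,0.0],[0.08,0.08,0.03],[0.12,0.12,0.06],[0.16,0.16,0.1],[0.195,0.197,0.161],[0.195,0.197,0.161],[0.195,0.197,0.161],[0.195,0.197,0.161]], turn=[[-0.13,0.06,-0.2],[-0.27,0.11,-0.4],[-0.4,0.17,-0.6],[-0.54,0.23,-0.8],[-0.683,0.287,-0.971],[-0.683,0.287,-0.971],[-0.683,0.287,-0.971],[-0.683,0.287,-0.971]], grip=[87,87,87,87,87,87,87,87])

```text
time: 11.88
position: [0.4624, -0.094, 0.1376]
tool_rot: [0.086, 0.956, 0.278, 0.026]
force: [-0.4, -0.9, 0.9]
grip_width: 0.0867
finger_force: 0.0
```

Run:
```python
from h import *
s=read_state(); print(s["joint_pos"].round(2),s["position"].round(3),s["force"].round(1))
rel([.471,-.0395,.0525],gr(np.radians(32.5)))
```

```text
[ 1.14  0.51 -0.87  2.03 -0.23  0.86  1.87] [ 0.462 -0.094  0.138] [-0.4 -0.9  0.9]
dpos [0.0015, 0.0009, 0.1014] turn [-0.002, 0.004, -0.002]
```

Emit:
drive_tool(delta_pos=[[0.001,0.001,0.03],[0.001,0.001,0.055],[0.001,0.001,0.075],[0.001,0.001,0.088],[0.001,0.001,0.095],[0.001,0.001,0.1],[0.001,0.001,0.1]], turn=[[0,0,0],[0,0,0],[0,0,0],[0,0,0],[0,0,0],[0,0,0],[0,0,0]], grip=[87,87,87,87,87,87,87])

```text
time: 12.75
position: [0.4705, -0.0396, 0.0529]
tool_rot: [0.086, 0.956, 0.278, 0.025]
force: [0.4, -0.3, 1.1]
grip_width: 0.0874
finger_force: 0.0
```

Emit:
drive_tool(delta_pos=[[0,0,0],[0,0,0],[0,0,0],[0,0,0],[0,0,0],[0,0,0],[0,0,0],[0,0,0]], turn=[[0,0,0],[0,0,0],[0,0,0],[0,0,0],[0,0,0],[0,0,0],[0,0,0],[0,0,0]], grip=[70,60,52,46,40,35,30,30])

```text
time: 13.75
position: [0.4703, -0.0394, 0.0528]
tool_rot: [0.086, 0.956, 0.279, 0.025]
force: [0.1, 0.1, 2.2]
grip_width: 0.0453
finger_force: 30.0
```

Grip width 45 mm at 30 N shows the block is held. I lift.

Emit:
drive_tool(delta_pos=[[0,0.005,-0.008],[0,0.015,-0.025],[0,0.03,-0.045],[0,0.045,-0.065],[0,0.055,-0.085],[0,0.065,-0.1],[0,0.065,-0.1]], turn=[[0,0,0],[0,0,0],[0,0,0],[0,0,0],[0,0,0],[0,0,0],[0,0,0]], grip=[30,30,30,30,30,30,30])

```text
time: 14.62
position: [0.4711, -0.0386, 0.173]
tool_rot: [0.086, 0.956, 0.278, 0.026]
force: [-0.2, 0.2, -2.7]
grip_width: 0.0459
finger_force: 30.0
```

Run:
```python
from h import *
s=read_state(); print(s["joint_pos"].round(2),s["position"].round(3),s["force"].round(1))
rel(s["position"],gr(0))
ex,u=axes(-.178)
rel(np.r_[(np.array([.504,.104])-.05*u[:2]),.16],gr(0))
```

```text
[ 1.09  0.44 -0.93  2.04 -0.29  0.87  1.8 ] [ 0.471 -0.039  0.173] [-0.2  0.2 -2.7]
dpos [0.0, 0.0, 0.0] turn [0.72, 0.004, -0.002]
dpos [-0.0069, 0.0743, 0.0625] turn [0.72, 0.004, -0.002]
```

Emit:
drive_tool(delta_pos=[[0,0,0],[0,0,0],[0,0,0],[0,0,0],[0,0,0],[0,0,0],[0,0,0],[0,0,0]], turn=[[0.1,0,0],[0.22,0,0],[0.36,0,0],[0.5,0,0],[0.62,0,0],[0.72,0.004,0],[0.72,0.004,0],[0.72,0.004,0]], grip=[30,30,30,30,30,30,30,30])

```text
time: 15.62
position: [0.4699, -0.0387, 0.1713]
tool_rot: [0.09, 0.996, 0.001, -0.002]
force: [-0.1, -0.9, -1.5]
grip_width: 0.0452
finger_force: 30.0
```

Run:
```python
from h import *
s=read_state(); print(s["joint_pos"].round(2),s["position"].round(4),R.from_quat(s["tool_rot"]).as_matrix().round(3).tolist())
a=imaging.capture("scene"); b=imaging.capture("top")
p=s["position"]; ex,u=axes(-.178)
h=[p+sg*.058*ex+np.r_[0,0,-.004] for sg in (-1,1)]
H=proj(b,h); G=proj(a,h); print(H,G)
A=a["pixels"][110:270,250:410]; B=b["pixels"][150:310,150:310]
cv2.imwrite("pics/a7.png",np.hstack([cv2.resize(A,None,fx=2.5,fy=2.5,interpolation=2),cv2.resize(B,None,fx=2.5,fy=2.5,interpolation=2)]))
```

```text
[ 0.61  0.27 -0.72  2.02  0.22  0.92  1.17] [ 0.4699 -0.0387  0.1713] [[-0.984, 0.179, -0.004], [0.179, 0.984, 0.003], [0.005, 0.002, -1.0]]
[[245.36722461 261.82122289]
 [260.22583292 209.16393087]] [[306.00813199 151.24189663]
 [306.43571827 179.97175109]]
```

View pics/a7.png

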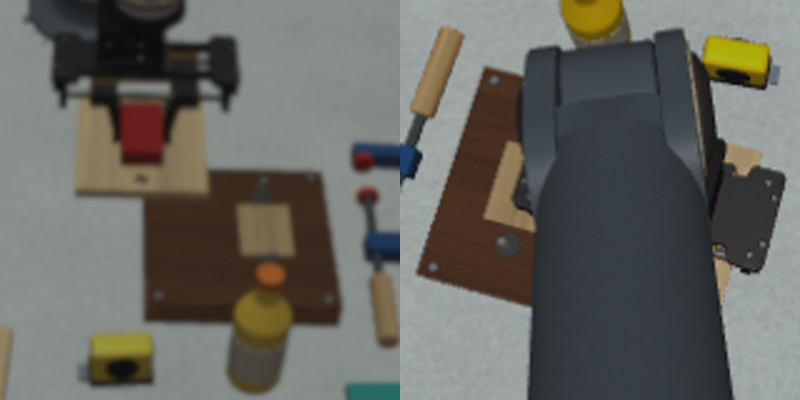

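The scene view shows the plate held level, its +x hole at (306.4,181.6) full-image and the pins clear. The top view is blocked by the arm. I refine the seat from the blank in both cameras, and the held plate from the scene view, numerically.

```bash
cat >> h.py <<'E'
def box(c0,sx,sy,sz,yaw=-.178):  # c0 = centre of top face
    ex,u=axes(yaw); return np.array([np.array(c0)+i*sx/2*ex+j*sy/2*u-np.r_[0,0,k*sz] for i in(-1,1) for j in(-1,1) for k in(0,1)])
def hcen(pts):
    h=cv2.convexHull(np.float32(pts)); m=cv2.moments(h); return np.array([m["m10"],m["m01"]])/m["m00"],m["m00"]
E
python3 - <<'E'
from h import *
a=imaging.capture("scene"); b=dict(imaging.capture("top")); b["pixels"]=np.load("cap.npz")["b"]
s=read_state(); p=s["position"]
seat=np.array([.504,.104,.042])
for n,c in (("scene",a),("top",b)):
    w=masks(c)[1]; ce,ar,h=comp(w,proj(c,seat)[0]); hc,ha=hcen(h)
    pc,pa=hcen(proj(c,box(seat,.08,.06,.008)))
    print(n,"blank px",hc.round(2),ha,"pred",pc.round(2),pa,"world shift",(onplane(c,hc,.042)-onplane(c,pc,.042)).round(4))
r,w=masks(a)
T=p+np.r_[0,0,-.006]  # TCP guess 6 below grip centre
ce,ar,h=comp(r,proj(a,p+np.r_[0,0,.02])[0]); print("red",ce,ar,poly(h,1.5).tolist(),"pred box",proj(a,box(p+np.r_[0,0,.018],.08,.046,.024)).round(1).tolist())
ce,ar,h=comp(w,proj(a,p)[0]); print("plate",ce,ar,poly(h,1.5).tolist(),"pred",proj(a,box(p+np.r_[0,0,-.006],.15,.14,.012)).round(1).tolist())
# +x hole: dark blob on plate
g=cv2.cvtColor(a["pixels"],cv2.COLOR_BGR2GRAY); q=proj(a,p+.058*axes(-.178)[0]+np.r_[0,0,-.006])[0]; x0,y0=int(q[0])-8,int(q[1])-6
W=g[y0:y0+13,x0:x0+17].astype(int); print(q,x0,y0); print(W)
E
```

```text
scene blank px [355.65 201.57] 388.5 pred [354.94 201.8 ] 459.40889083524235 world shift [[-0.0006  0.0023  0.    ]]
top blank px [199.31 224.48] 775.5 pred [200.17 225.02] 814.434008301585 world shift [[0.0012 0.0023 0.    ]]
red [306.01166181 161.11370262] 343 [[313, 152], [313, 171], [300, 171], [297, 164], [298, 153], [300, 151]] pred box [[297.8, 149.2], [297.6, 155.8], [314.6, 149.6], [314.2, 156.2], [297.8, 169.0], [297.5, 175.6], [315.3, 169.4], [314.8, 176.0]]
plate [305.17722534 172.47634322] 1247 [[282, 149], [329, 153], [332, 186], [281, 186]] pred [[280.9, 147.3], [280.9, 150.6], [330.6, 148.4], [330.2, 151.7], [279.4, 184.5], [279.4, 187.7], [333.1, 185.6], [332.7, 188.9]]
[306.23329662 180.52527929] 298 174
[[ 66  44  36  34  35  35  35  35  34  34  35  34  36  34  35  43  64]
 [ 82  66  60  57  56  56  57  57  56  57  57  57  57  55  53  56  73]
 [106  97  91  88  87  87  87  87  87  88  88  87  87  85  81  79  88]
 [119 116 114 112 111 110 109 109 109 110 111 111 110 107 104 100 102]
 [124 124 123 122 122 120 118 116 116 119 121 122 121 119 114 111 111]
 [125 125 125 125 124 120 113 107 107 112 119 123 124 121 117 114 113]
 [125 126 126 126 122 113  99  88  88  95 107 119 123 122 118 115 112]
 [125 125 125 125 121 109  90  80  77  81  96 114 122 122 118 115 113]
 [125 125 126 126 122 112  98  92  90  86  98 115 123 122 118 115 114]
 [124 125 126 126 124 119 113 111 108 104 110 120 124 123 119 115 113]
 [121 123 124 125 125 122 121 121 118 116 119 123 123 121 118 114 112]
 [110 112 115 117 117 116 116 116 115 115 116 117 116 114 111 109 107]
 [ 90  92  95  97  97  96  96  96  96  96  97  97  97  96  95  92  91]]
```

```bash
cat >> h.py <<'E'
def cyl(x,y,yaw=0):
    t=np.linspace(0,2*np.pi,24,endpoint=False); C=lambda r,z:np.c_[x+r*np.cos(t),y+r*np.sin(t),0*t+z]
    return np.vstack([C(.006,.034),C(.006,.062),C(.0025,.067)])
E
python3 - <<'E'
from h import *
a=imaging.capture("scene"); b=dict(imaging.capture("top")); b["pixels"]=np.load("cap.npz")["b"]
seat=np.array([.505,.1055,0]); ex,u=axes(-.178)
for n,c in (("top",b),("scene",a)):
    px=c["pixels"].astype(float); 
    for sg in (-1,1):
        q=seat+sg*.058*ex; pc,pa=hcen(proj(c,cyl(q[0],q[1]))); x,y=np.round(pc).astype(int)
        W=px[y-8:y+9,x-8:x+9]; d=W[...,2]-W[...,0]; wgt=np.clip(22-d,0,12); wgt[W.sum(2)>330]=0
        yy,xx=np.mgrid[y-8:y+9,x-8:x+9]
        n_,l,st,ce=cv2.connectedComponentsWithStats((wgt>5).astype(np.uint8)); k=min(range(1,n_),key=lambda k:np.linalg.norm(ce[k]-8) if st[k,4]>8 else 99)
        m=cv2.dilate((l==k).astype(np.uint8),np.ones((3,3)))*wgt; cc=np.array([(m*xx).sum(),(m*yy).sum()])/m.sum()
        print(n,sg,"area",st[k,4],pa.round(1),"meas",cc.round(2),"pred",pc.round(2),"shift",(onplane(c,cc,.05)-onplane(c,pc,.05))[0,:2].round(4))
        if n=="top": print(d[2:15,2:15].astype(int))
E
```

```text
Traceback (most recent call last):
AttributeError: 'float' object has no attribute 'round'
```

Run:
```python
from h import *
a=imaging.capture("scene"); b=dict(imaging.capture("top")); b["pixels"]=np.load("cap.npz")["b"]
seat=np.array([.505,.1055,0]); ex,u=axes(-.178)
for n,c in (("top",b),("scene",a)):
    px=c["pixels"].astype(float); 
    for sg in (-1,1):
        q=seat+sg*.058*ex; pc,pa=hcen(proj(c,cyl(q[0],q[1]))); x,y=np.round(pc).astype(int)
        W=px[y-8:y+9,x-8:x+9]; d=W[...,2]-W[...,0]; wgt=np.clip(22-d,0,12); wgt[W.sum(2)>330]=0
        yy,xx=np.mgrid[y-8:y+9,x-8:x+9]
        n_,l,st,ce=cv2.connectedComponentsWithStats((wgt>5).astype(np.uint8)); k=min(range(1,n_),key=lambda k:np.linalg.norm(ce[k]-8) if st[k,4]>8 else 99)
        m=cv2.dilate((l==k).astype(np.uint8),np.ones((3,3)))*wgt; cc=np.array([(m*xx).sum(),(m*yy).sum()])/m.sum()
        print(n,sg,"area",st[k,4],round(pa,1),"meas",cc.round(2),"pred",pc.round(2),"shift",(onplane(c,cc,.05)-onplane(c,pc,.05))[0,:2].round(4))
        if n=="top": print(d[2:15,2:15].astype(int))
# base hull in top
w=b["pixels"].astype(int).sum(2)<200
```

```text
top -1 area 67 34.1 meas [192.8  247.43] pred [191.64 246.63] shift [-0.0017 -0.003 ]
[[ 36  35  35  35  34  35  35  35  37  36  37  35  40]
 [ 35  35  34  32  34  35  35  34  35  35  36  36  35]
 [ 36  35  36  36  33  29  17  11  17  29  35  34  36]
 [ 38  34  36  28  10   3  -4 -10 -11  -4  13  31  34]
 [ 35  35  23   0  -7  -2   4  -1  -8 -13  -5  18  35]
 [ 33  34  17  -8 -14  -4   5   4   1  -7 -12   2  26]
 [ 35  34  17   2   3   5   4   3   4  -3 -10   2  24]
 [ 33  34  25   7   1   5   3   4   3  -3  -9   1  26]
 [ 33  34  23   1  -8  -1   3   3  -2  -8 -12   6  28]
 [ 33  33  34  10 -11 -11  -9  -7  -9 -11  -4  20  35]
 [ 34  35  34  29  11  -4 -10 -11 -11   1  23  35  34]
 [ 34  33  32  34  34  30  17  12  18  29  32  33  34]
 [ 35  36  35  34  35  32  34  34  34  35  35  33  33]]
top 1 area 70 34.8 meas [206.68 202.44] pred [205.75 201.26] shift [-0.0028 -0.0026]
[[ 32  33  34  32  33  33  33  33  35  34  34  34  34]
 [ 35  35  34  34  33  34  33  34  34  34  34  34  33]
 [ 34  34  33  35  35  35  34  33  34  32  33  34  33]
 [ 33  31  32  24  12   9  16  24  31  33  33  33  33]
 [ 30  32  26   6 -10  -7   2   3  -3   4  25  34  35]
 [ 31  31  25   0 -14  -6   1   3  -6 -10   7  27  32]
 [ 32  31  32   6  -1   3   4   4   1  -8  -9   7  26]
 [ 31  32  26   5   2   5   4   3   3  -4 -10   5  25]
 [ 31  31  25   0  -5   2   3   4   3  -4 -10   3  25]
 [ 34  32  31  -1 -11  -2   2   4   1  -9 -10  10  28]
 [ 34  33  33  14  -7 -10  -6  -5  -8 -11  -4  22  32]
 [ 31  32  32  30  11  -8 -11 -11 -10   2  20  32  33]
 [ 31  33  32  33  29  17  15  10  18  27  30  32  30]]
scene -1 area 54 37.2 meas [354.24 186.04] pred [354.36 185.13] shift [ 0.0037 -0.0013]
scene 1 area 9 40.1 meas [357.98 212.1 ] pred [357.5  214.12] shift [-0.0073  0.0033]
```

Run:
```python
from h import *
b=imaging.capture("top")
for z in (.036,.04):
    F=onplane(b,[(192.95,247.5),(207.0,202.7)],z); d=F[1]-F[0]; print(z,F.round(4).tolist(),"mid",F.mean(0).round(4),"sep",np.linalg.norm(d),"yaw",np.arctan2(d[1],d[0]))
F=onplane(b,[(192.8,247.43),(206.68,202.44)],.042); print(F.mean(0))
a=imaging.capture("scene"); ex,u=axes(-.178)
for i in (-1,1): print("scene flange -x pred",proj(a,np.r_[.504,.104,.036]+i*.058*np.r_[ex]),"tip",proj(a,np.r_[.504,.104,.067]+i*.058*ex))
p=a["pixels"].astype(int); print((p[...,2]-p[...,0])[174:198,344:366]); print(p.sum(2)[174:198,344:366])
```

```text
0.036 [[0.4474, 0.1153, 0.036], [0.5615, 0.0944, 0.036]] mid [0.5045 0.1049 0.036 ] sep 0.11601573118500491 yaw -0.18129363870682752
0.04 [[0.447, 0.1144, 0.04], [0.5606, 0.0936, 0.04]] mid [0.5038 0.104  0.04  ] sep 0.11552937377499803 yaw -0.18129363870682755
[0.50385621 0.10415318 0.042     ]
scene flange -x pred [[353.31988495 187.95348281]] tip [[354.49014505 180.44243862]]
scene flange -x pred [[356.37520098 216.88365642]] tip [[357.68089444 209.41541776]]
[[-4 -4 -3 -3 -4 -4 -4 -4 -4 -3 -4 -4 -4 -4 -4 -4 -3 -4 -3 -3 -4 -4]
 [-3 -3 -3 -4 -4 -4 -3 -3 -3 -3 -4 -3 -4 -3 -4 -3 -4 -3 -4 -4 -4 -3]
 [-2 -1 -2 -2 -2 -3 -2 -2 -2 -2 -2 -2 -2 -2 -2 -2 -2 -2 -1 -2 -3 -3]
 [ 3  3  3  3  2  3  3  3  3  2  3  3  3  3  2  2  2  2  1  1  0  0]
 [11 12 11 11 11 11 11 12 11 10  9 10  9 10 10 10  9  9  9  8  6  5]
 [22 22 22 21 22 22 22 22 22 21 19 17 18 19 19 19 19 18 19 17 15 15]
 [28 27 28 27 28 27 27 27 27 23 18 15 17 22 25 25 25 26 26 25 25 24]
 [29 28 29 29 29 27 28 27 26 20 11  8 11 19 26 28 28 27 26 28 28 28]
 [28 29 29 29 28 29 30 28 24 15  7  5  7 17 26 28 28 28 29 28 28 28]
 [29 29 29 3
[... 2556 characters left out ...]
4 160 159 157 151 148 149 148
  148 149 144 141]
 [164 193 206 211 217 217 212 205 209 208 205 199 197 196 192 195 196 197
  198 196 182 164]
 [187 235 256 267 274 272 266 258 257 260 258 252 248 249 250 252 255 257
  261 255 236 197]
 [199 253 284 294 302 304 296 287 287 289 289 285 279 283 283 287 291 294
  297 294 272 226]
 [196 252 292 305 311 313 308 299 298 299 301 293 290 293 295 297 302 305
  310 310 291 245]
 [192 250 288 305 314 316 310 300 298 302 302 296 292 293 296 299 302 306
  310 313 299 253]
 [185 243 287 305 310 315 311 303 299 301 303 296 291 290 294 298 303 307
  310 312 302 257]
 [179 238 286 304 311 313 310 301 299 300 302 298 292 291 293 300 305 308
  310 313 300 262]]
```

Run:
```python
from h import *
a=imaging.capture("scene"); p=a["pixels"].astype(int); print((p[...,2]-p[...,0])[203:216,349:367])
ex,u=axes(-.178); 
for dy in (0,.002): print([proj(a,np.r_[.504,.104+dy,.067]+i*.058*ex).round(2).tolist() for i in(-1,1)])
s=read_state(); print("TCP",s["position"])
rel([.5036,.1062,.13],gr(0,-.180))
```

```text
[[46 46 45 44 44 44 45 43 42 42 42 44 45 46 47 46 45 39]
 [46 46 45 44 44 45 45 43 43 43 42 44 45 45 47 47 45 40]
 [46 46 45 45 44 45 44 43 43 42 43 43 44 45 46 46 45 41]
 [45 46 45 44 44 45 45 45 44 42 42 43 44 45 46 46 45 41]
 [45 46 46 45 44 44 45 45 43 42 42 43 45 46 46 47 46 42]
 [45 46 46 45 44 45 45 44 42 39 40 42 45 46 46 46 45 43]
 [46 46 46 44 43 43 44 42 36 32 33 39 43 45 47 46 45 43]
 [44 44 44 43 42 42 42 36 27 19 22 32 41 45 45 45 45 43]
 [39 40 39 39 38 37 35 29 17 10 12 24 36 41 41 42 41 40]
 [32 33 32 32 31 30 27 19 10  5  7 19 30 34 34 35 35 34]
 [29 29 28 28 28 26 22 15  9  7 10 18 25 28 28 28 29 29]
 [27 27 27 29 30 33 32 30 28 28 27 29 32 30 28 27 28 27]
 [28 28 28 30 39 52 61 62 64 64 62 58 52 42 33 28 28 28]]
[[[354.49, 180.44]], [[357.68, 209.42]]]
[[[355.15, 180.38]], [[358.38, 209.34]]]
TCP [ 0.47057858 -0.03842033  0.17204885]
dpos [-0.0068, 0.1481, 0.0423] turn [0.002, -0.004, 0.001]
```

Emit:
drive_tool(delta_pos=[[-0.001,0.03,0],[-0.002,0.06,0],[-0.003,0.09,0.01],[-0.005,0.12,0.025],[-0.006,0.14,0.035],[-0.007,0.148,0.042],[-0.007,0.148,0.042],[-0.007,0.148,0.042]], turn=[[0,0,0],[0,0,0],[0,0,0],[0,0,0],[0,0,0],[0.002,-0.004,0],[0.002,-0.004,0],[0.002,-0.004,0]], grip=[30,30,30,30,30,30,30,30])

```text
time: 17.18
position: [0.5039, 0.105, 0.1305]
tool_rot: [0.09, 0.996, -0.0, 0.0]
force: [-0.2, 0.6, -2.1]
grip_width: 0.0458
finger_force: 30.0
```

Run:
```python
from h import *
s=read_state(); p=s["position"]; print(p.round(4),R.from_quat(s["tool_rot"]).as_matrix().round(4).tolist(),s["joint_pos"].round(2))
a=imaging.capture("scene"); b=imaging.capture("top"); ex,u=axes(-.18)
g=cv2.cvtColor(a["pixels"],cv2.COLOR_BGR2GRAY).astype(int)
q=proj(a,p+.058*ex+np.r_[0,0,-.005])[0]; x0,y0=int(q[0])-8,int(q[1])-4; print(q,x0,y0); print(g[y0:y0+12,x0:x0+17])
w=masks(a)[1]; ce,ar,h=comp(w,proj(a,p+.06*ex)[0]); print("plate",ar,poly(h,1.5).tolist(),"pred",proj(a,box(p+np.r_[0,0,-.005],.15,.14,.012)).round(1).tolist())
w=masks(b)[1]; 
for sg in (-1,1):
    q=proj(b,p+sg*.058*ex+np.r_[0,0,-.005])[0].round().astype(int); print("top",q); print(cv2.cvtColor(b["pixels"],cv2.COLOR_BGR2GRAY)[q[1]-5:q[1]+6,q[0]-6:q[0]+7])
```

```text
[0.5039 0.105  0.1305] [[-0.9837, 0.1796, 0.0002], [0.1796, 0.9837, -0.0008], [-0.0003, -0.0008, -1.0]] [ 0.29  0.41 -0.72  1.98  0.34  0.88  0.78]
[360.57128393 194.56527922] 352 190
[[105  93  90  89  88  86  83  79  78  78  78  78  77  75  74  78  90]
 [119 115 113 113 112 110 108 106 105 106 106 106 104 102  99  99 104]
 [126 125 124 124 124 122 121 119 118 119 121 121 120 117 114 112 112]
 [127 127 127 127 127 124 121 115 114 115 120 123 124 122 119 116 114]
 [126 127 128 128 126 120 110  99  95  98 107 116 122 123 120 116 114]
 [127 127 128 127 125 116 101  85  79  81  91 108 120 123 121 117 115]
 [127 127 127 128 125 116 103  91  86  84  92 108 121 124 121 117 115]
 [126 126 127 128 126 121 114 108 105 103 107 116 123 124 122 118 115]
 [125 125 126 127 126 124 122 120 119 118 119 123 125 124 121 117 115]
 [117 118 118 119 119 118 118 118 118 118 118 120 121 119 116 112 109]
 [ 97  98  99  99 100 100 101 102 102 102 103 103 103 102  99  97  94]
 [ 76  77  78  78  78  79  80  81  82  82  82  82  83  81  80  78  76]]
plate 1217 [[334, 164], [380, 169], [385, 201], [335, 200], [33
[... 539 characters left out ...]
 54 54 53 52 51 51 50 51 49 48 49 48]
 [53 54 53 53 52 51 50 51 50 50 48 48 47]]
top [200 194]
[[ 26  26  27  27  26  28  25  29  44  90 137 149 149]
 [ 28  28  27  27  26  25  30  34  24  67 132 149 150]
 [ 28  27  27  26  27  25  27  25  18  90 136 148 150]
 [ 25  25  26  29  30  28  28  21  16 106 141 150 151]
 [ 26  27  26  24  26  28  26  19  20  91 137 150 151]
 [ 26  28  27  25  27  29  26  18  34  86 136 151 151]
 [ 26  27  29  26  27  27  23  17  34  66 114 129 144]
 [ 30  26  28  28  28  26  18  16  33  46  66  71  80]
 [ 27  27  26  29  28  24  18  13  21  40  46  46  44]
 [ 26  29  29  29  28  23  18  15  15  30  43  47  46]
 [ 26  28  28  27  27  21  15  14  16  17  29  40  44]]
```

Emit:
drive_tool(delta_pos=[[0,0.0015,0.01],[0,0.0015,0.02],[0,0.0015,0.03],[0,0.0015,0.036],[0,0.0015,0.038],[0,0.0015,0.038]], turn=[[0,0,0],[0,0,0],[0,0,0],[0,0,0],[0,0,0],[0,0,0]], grip=[30,30,30,30,30,30])

```text
time: 18.02
position: [0.5041, 0.1078, 0.0922]
tool_rot: [0.089, 0.996, 0.0, -0.0]
force: [0.8, -0.1, -2.8]
grip_width: 0.046
finger_force: 30.0
```

Run:
```python
from h import *
ex,u=axes(-.18); P=[]
for i in range(5):
    a=imaging.capture("scene"); P.append(read_state()["position"])
P=np.array(P); print(P.round(4)); p=P.mean(0); print(p)
g=cv2.cvtColor(a["pixels"],cv2.COLOR_BGR2GRAY).astype(int)
q=proj(a,p+.058*ex+np.r_[0,0,-.005])[0]; x0,y0=int(q[0])-8,int(q[1])-4; W=g[y0:y0+13,x0:x0+17]; print(q,x0,y0); print(W)
D=np.clip(112-W[2:10,3:15],0,99); yy,xx=np.mgrid[y0+2:y0+10,x0+3:x0+15]; print("hole",(D*xx).sum()/D.sum(),(D*yy).sum()/D.sum())
t=np.r_[.504,.1056,.067]+.058*ex; print("pin axis at hole height", proj(a,np.r_[t[:2],p[2]-.005]))
```

```text
[[0.5042 0.1077 0.0924]
 [0.5043 0.1078 0.0925]
 [0.5043 0.1077 0.0926]
 [0.5042 0.1077 0.0926]
 [0.5042 0.1077 0.0925]]
[0.5042259  0.10772039 0.09251771]
[359.85133624 204.24737317] 351 200
[[115 107 103 102 102 101  99  95  91  88  89  89  88  86  84  86  93]
 [124 122 121 121 121 120 118 115 113 111 113 113 112 109 106 104 106]
 [126 126 127 127 127 125 122 119 117 118 121 123 123 120 117 114 112]
 [126 127 127 128 127 124 117 109 105 108 115 122 124 124 120 117 115]
 [126 127 128 127 127 120 107  92  86  90 101 113 122 123 121 118 115]
 [127 127 127 128 126 120 105  87  79  80  89 105 119 123 121 118 115]
 [126 126 127 127 127 122 112 100  93  91  95 108 120 124 122 118 115]
 [125 126 126 127 127 125 121 115 111 109 112 118 124 125 122 118 115]
 [122 123 123 124 124 123 122 120 118 119 121 124 125 124 122 118 115]
 [110 111 112 112 112 112 111 111 111 113 116 118 118 117 115 111 108]
 [ 90  90  91  91  92  92  91  91  91  93  96  98  98  98  96  92  90]
 [ 70  71  71  72  73  73  73  73  73  74  75  76  77  76  76  73  70]
 [ 59  60  61  61  63  64  64  63  62  63  63  63  64  63  64  63  61]]
hole 359.42622950819674 204.93770491803278
pin axis at hole height [[359.08627629 204.27069437]]
```

Emit:
drive_tool(delta_pos=[[0,-0.0009,0.001],[0,-0.0009,0.004],[0,-0.0009,0.007],[0,-0.0009,0.01],[0,-0.0009,0.012],[0,-0.0009,0.014],[0,-0.0009,0.014],[0,-0.0009,0.014]], turn=[[0,0,0],[0,0,0],[0,0,0],[0,0,0],[0,0,0],[0,0,0],[0,0,0],[0,0,0]], grip=[30,30,30,30,30,30,30,30])

```text
time: 19.27
position: [0.5039, 0.1068, 0.0783]
tool_rot: [0.089, 0.996, 0.0, 0.0]
force: [-1.4, 0.6, -2.0]
grip_width: 0.0457
finger_force: 30.0
```

Run:
```python
from h import *
for i in range(3): imaging.capture("scene")
s=read_state(); print(s["position"].round(4),s["force"].round(2),s["torque"].round(2),R.from_quat(s["tool_rot"]).as_matrix().round(4).tolist())
```

```text
[0.5039 0.1067 0.0784] [ 0.81 -0.64 -1.84] [ 0.05 -0.08 -0.03] [[-0.984, 0.1782, 0.0002], [0.1782, 0.984, 0.0], [-0.0002, 0.0001, -1.0]]
```

Emit:
drive_tool(delta_pos=[[0,0,0.001],[0,0,0.002],[0,0,0.003],[0,0,0.004],[0,0,0.005],[0,0,0.006],[0,0,0.007],[0,0,0.007]], turn=[[0,0,0],[0,0,0],[0,0,0],[0,0,0],[0,0,0],[0,0,0],[0,0,0],[0,0,0]], grip=[30,30,30,30,30,30,30,30])

```text
time: 20.42
position: [0.5037, 0.1067, 0.0712]
tool_rot: [0.089, 0.996, -0.0, -0.0]
force: [0.5, 0.0, -2.3]
grip_width: 0.0459
finger_force: 30.0
```

Run:
```python
from h import *
for i in range(3): imaging.capture("scene")
s=read_state(); print(s["position"].round(4),s["force"].round(2),s["torque"].round(2),R.from_quat(s["tool_rot"]).as_matrix().round(4).tolist())
```

```text
[0.5039 0.1067 0.0713] [ 0.06 -0.19 -1.49] [ 0.1  -0.18  0.04] [[-0.984, 0.1782, 0.0], [0.1782, 0.984, -0.0], [-0.0, -0.0, -1.0]]
```

Emit:
drive_tool(delta_pos=[[0,0,0.001],[0,0,0.002],[0,0,0.003],[0,0,0.004],[0,0,0.005],[0,0,0.006],[0,0,0.006],[0,0,0.006]], turn=[[0,0,0],[0,0,0],[0,0,0],[0,0,0],[0,0,0],[0,0,0],[0,0,0],[0,0,0]], grip=[30,30,30,30,30,30,30,30])

```text
time: 21.58
position: [0.5039, 0.1067, 0.0653]
tool_rot: [0.089, 0.996, 0.0, -0.0]
force: [-0.0, -0.3, -2.9]
grip_width: 0.0456
finger_force: 30.0
```

Run:
```python
from h import *
for i in range(3): imaging.capture("scene")
s=read_state(); print(s["position"].round(4),s["force"].round(2),s["torque"].round(2),R.from_quat(s["tool_rot"]).as_matrix().round(4).tolist())
```

```text
[0.5039 0.1067 0.0653] [ 0.28 -0.27 -2.2 ] [ 0.12 -0.12 -0.01] [[-0.984, 0.1782, 0.0001], [0.1782, 0.984, -0.0], [-0.0001, 0.0, -1.0]]
```

Still free, with no side force. I go down in small steps until the force shows contact.

Emit:
drive_tool(delta_pos=[[0,0,0.0005],[0,0,0.001],[0,0,0.0015],[0,0,0.002],[0,0,0.0025],[0,0,0.003],[0,0,0.003],[0,0,0.003]], turn=[[0,0,0],[0,0,0],[0,0,0],[0,0,0],[0,0,0],[0,0,0],[0,0,0],[0,0,0]], grip=[30,30,30,30,30,30,30,30])

```text
time: 22.72
position: [0.5038, 0.1067, 0.063]
tool_rot: [0.089, 0.996, -0.0, 0.0]
force: [-2.3, -0.8, 5.8]
grip_width: 0.0455
finger_force: 30.0
```

Emit:
drive_tool(delta_pos=[[0,0,0.0005],[0,0,0.001],[0,0,0.0015],[0,0,0.002],[0,0,0.002],[0,0,0.002]], turn=[[0,0,0],[0,0,0],[0,0,0],[0,0,0],[0,0,0],[0,0,0]], grip=[30,30,30,30,30,30])

```text
time: 23.48
position: [0.5039, 0.1068, 0.0629]
tool_rot: [0.09, 0.996, -0.001, 0.0]
force: [-8.3, -3.6, 23.5]
grip_width: 0.0458
finger_force: 30.0
```

Contact at TCP z = 0.063, which is the computed seated height. I ease the force and open.

Emit:
drive_tool(delta_pos=[[0,0,-0.001],[0,0,-0.002],[0,0,-0.002],[0,0,-0.002],[0,0,-0.002],[0,0,-0.002],[0,0,-0.002],[0,0,-0.002]], turn=[[0,0,0],[0,0,0],[0,0,0],[0,0,0],[0,0,0],[0,0,0],[0,0,0],[0,0,0]], grip=[30,30,30,46,55,65,75,80])

```text
time: 24.48
position: [0.5038, 0.1067, 0.0621]
tool_rot: [0.089, 0.996, 0.0, -0.0]
force: [-0.5, 0.3, 0.4]
grip_width: 0.076
finger_force: 0.0
```

Emit:
drive_tool(delta_pos=[[0,0,0],[0,0,-0.01],[0,0,-0.03],[0,0,-0.06],[0,0,-0.1],[0,0,-0.14],[0,0,-0.18],[0,0,-0.18]], turn=[[0,0,0],[0,0,0],[0,0,0],[0,0,0],[0,0,0],[0,0,0],[0,0,0],[0,0,0]], grip=[84,84,84,84,84,84,84,84])

```text
time: 25.48
position: [0.5057, 0.1078, 0.246]
tool_rot: [0.089, 0.996, 0.001, 0.004]
force: [0.3, -0.2, 0.2]
grip_width: 0.0839
finger_force: 0.0
```

Emit:
drive_tool(delta_pos=[[0,-0.06,0],[0,-0.12,0],[0,-0.18,0],[0,-0.24,0],[0,-0.3,0],[0,-0.36,0],[0,-0.36,0],[0,-0.36,0]], turn=[[0,0,0],[0,0,0],[0,0,0],[0,0,0],[0,0,0],[0,0,0],[0,0,0],[0,0,0]], grip=[84,84,84,84,84,84,84,84])

```text
time: 26.48
position: [0.4394, -0.2467, 0.2416]
tool_rot: [0.089, 0.996, 0.001, -0.001]
force: [-0.9, 0.6, -0.4]
grip_width: 0.0844
finger_force: 0.0
```

Run:
```python
from h import *
a=imaging.capture("scene"); b=imaging.capture("top"); s=read_state(); print(s["position"],s["force"].round(1))
seat=np.array([.504,.105,.042]); 
for n,c in (("top",b),("scene",a)):
    r,w=masks(c); 
    for m,nm,bx in ((r,"grip",box(seat+np.r_[0,0,.039],.08,.046,.024,-.18)),(w,"plate",box(seat+np.r_[0,0,.015],.15,.14,.012,-.18))):
        ce,ar,h=comp(m,proj(c,bx.mean(0))[0]); hc,ha=hcen(h); pc,pa=hcen(proj(c,bx)); print(n,nm,hc.round(2),round(ha),"pred",pc.round(2),round(pa),poly(h,2).tolist())
A=a["pixels"][110:270,270:430]; B=b["pixels"][150:310,130:290]
cv2.imwrite("pics/a8.png",np.hstack([cv2.resize(A,None,fx=2.5,fy=2.5,interpolation=2),cv2.resize(B,None,fx=2.5,fy=2.5,interpolation=2)]))
```

```text
[ 0.43999344 -0.24566153  0.24201737] [ 0.3 -0.5 -0.7]
top grip [196.52 222.25] 665 pred [197.06 222.5 ] 745 [[193, 204], [210, 210], [201, 240], [183, 235]]
top plate [198.16 224.13] 3613 pred [198.7  224.33] 3602 [[180, 188], [234, 201], [217, 261], [161, 245]]
scene grip [356.97 193.  ] 288 pred [356.56 194.24] 447 [[363, 184], [365, 201], [351, 202], [350, 183]]
scene plate [356.23 198.67] 1878 pred [355.87 199.31] 1976 [[331, 179], [377, 180], [383, 217], [335, 217]]
```

Run:
```python
from h import *
a=imaging.capture("scene"); b=imaging.capture("top"); seat=np.array([.504,.1055,.042])
bx=box(seat+np.r_[0,0,.015],.15,.14,.012,-.18)
for n,c,q in (("top",b,[(180,188),(234,201),(217,261),(161,245)]),("scene",a,[(331,179),(377,180),(383,217),(335,217)])): print(n,q,proj(c,bx).round(1).tolist())
ex,u=axes(-.18); 
for sg in (-1,1):
    for c,n in ((b,"top"),(a,"scene")):
        q=proj(c,seat+np.r_[0,0,.02]+sg*.058*ex)[0]; x,y=q.round().astype(int); p=c["pixels"].astype(int); print(n,sg,q.round(1)); print((p[...,2]-p[...,0])[y-6:y+7,x-6:x+7])
```

```text
top [(180, 188), (234, 201), (217, 261), (161, 245)] [[216.7, 261.2], [217.6, 261.6], [160.9, 245.8], [162.4, 246.5], [234.6, 201.5], [235.1, 202.6], [180.1, 187.3], [181.3, 188.6]]
scene [(331, 179), (377, 180), (383, 217), (335, 217)] [[330.7, 178.3], [330.4, 181.2], [377.5, 179.5], [377.0, 182.4], [333.0, 215.7], [332.6, 218.6], [383.3, 216.9], [382.6, 219.8]]
top -1 [190.3 246.3]
[[ 49  51  54  55  56  58  57  57  56  55  55  54  52]
 [ 50  52  54  56  56  57  57  58  57  57  57  55  55]
 [ 52  52  55  55  56  57  57  58  57  56  54  55  55]
 [ 55  54  56  56  57  56  56  57  55  55  55  56  56]
 [ 56  56  56  56  56  44  22   9  29  48  55  55  56]
 [ 55  56  55  56  44   1  -7  -3   3  20  44  55  56]
 [ 55  55  56  55  37  -9 -16  -6   4  11  42  55  57]
 [ 55  54  56  53  32   1   2   5   4  11  41  56  57]
 [ 55  55  56  52  37   8   3   4   4  30  50  57  57]
 [ 55  55  55  57  53  32   1   2  20  45  56  58  57]
 [ 55  55  56  56  56  55  48  46  54  54  57  56  57]
 [ 55  56  57  56  55  56  55  54  53  55  57  57  58]
 [ 52  55  55  57  56  56  55  56  54  55  57  57  57
[... 1346 characters left out ...]
38  38  40  41  41  40  41  41  40  37]
 [ 35  34  35  34  35  35  36  37  37  37  37  38  36]
 [ 38  38  38  38  37  37  37  38  37  38  37  37  37]
 [ 43  42  42  42  41  40  39  39  41  41  41  40  39]
 [ 44  45  44  43  42  37  34  35  40  43  43  42  41]
 [ 45  45  45  42  37  29  21  25  35  42  43  42  41]
 [ 45  45  44  40  31  18  11  16  30  41  44  43  42]
 [ 45  45  43  38  26  13   7  13  28  39  43  43  42]
 [ 45  45  44  39  30  19  16  21  32  41  44  43  42]
 [ 45  47  47  47  44  40  39  40  42  45  45  44  42]
 [ 46  50  56  63  67  68  67  64  60  56  51  45  43]
 [ 47  56  70  83  89  93  92  88  81  74  61  50  42]
 [ 49  66  86  98 103 104 105 103  99  91  76  58  43]]
```

Steel pin tips stand in both holes, and all four plate corners match the level, seated prediction within about a pixel. I hand the job in.

```bash
python3 -c "
from rig import workorder
print(workorder.job_done())"
```

```text
the job is handed in; nothing more can be done
None
```

The plate was tipped over the wall and lowered onto both guide pins, and the cameras show it grip up, level and fully down on the blank; I let go and handed the job in at about 26 s, but no verdict came back.

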